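# Press home a key-board peg and prove its fit

### The arm

A 6-joint arm with a two-finger parallel gripper is mounted at the origin on the work surface. World frame = base frame: x ahead of the robot, y to its left, z up, the work surface at z = 0. Lengths are in m, angles in rad, forces in N, time in s.
With the tool pointing down it reaches from about 0.4 to 0.825 m from the base axis. Payload 7 kg.
Tool frame: the origin (TCP) lies midway between the tips of the shut fingers; the grasp point (between the pads) lies 19 mm behind it; z points along the fingers, y is the direction in which the jaws open and shut (so a half turn about z gives the same grasp; the last joint's range is limited). The gripper opens to 85 mm and grips with 20 to 120 N. Pads are 22 mm wide; open, the fingers measure 114 mm over their backs; the gripper's body (76 mm by 85 mm) begins 54 mm behind the grasp point. The pads swing forward as they close: fully open they stand 13 mm farther back than shut.
Start: joints at [-0.959, 0.359, 0.012, 0, -1.224, -0.288], TCP at [0.215, -0.64, 0.231] pointing down, gripper open.
Joint ranges: [-3.07, 3.07], [-1.43, 2.12], [-1.02, 1.25], [-3.03, 1.67], [-3.05, -0], [-3.03, 3.03]. Speed limits (rad/s): [2.39, 2.39, 3.01, 3.14, 3.14, 3.14].

### API

Orientations are given as a rotation vector (axis times angle).
In Python, from cell import * gives the robot as it stands.
- The arm moves only by the tool carry_out, never from a script. Its arguments are lists of equal length, an entry for each row: "travel": the shift along the tool's x, y, z in cm, a list of three; "dr": the turn, a rotation vector about the tool's x, y, z in rad, a list of three; "jaw": the finger opening in cm, from 0 to 8.54. In form: {"travel": [[dx, dy, dz], ...], "dr": [[ax, ay, az], ...], "jaw": [jaw, ...]}. A call has 1 to 5 rows; each row shifts and turns the pose as measured when the row begins, along the tool's axes as they then stand; what a row does not reach is not made up. A row lasts 1/12 s, in which the tool goes at most 41.7 mm and 7.16 degrees, less where a joint would pass 70% of its speed; a pose out of reach is approached as far as the arm can. A call with a gripper value outside its range is refused whole. The fingers move at their own pace and stop on an object; "grip_force" is the grip in N (left out, the last holds). Time passes only in rows, so rows that do not move let the fingers close. It gives the time, the measured TCP pose, the force and the opening at its end, in the units of the state.
- observe(): the state, without advancing time (a new reading comes with each control period).
- camera(name): name is "side" or "top"; returns (picture, depth): 400x640x3 uint8, red, green, blue; 400x640 float32, m along the optical axis (not along the pixel's ray), 0 where there is no reading.
- camera_info(name): a dict with "fx", "fy", "cx", "cy" (pixels), "extrinsics" (4x4, takes a point from world to camera coordinates). Camera axes: x right, y up, looking along -z (the intrinsics and any distortion apply to the point x, -y, -z); pixel columns grow to the right and rows downward; lengths in m; the calibration is good to about 2 mm. A picture is of the moment at which its call begins. camera_info takes no time and is no camera call.
- hand_in(): hands the job in, once; it reports no verdict.
The state is a dict: "t": time; "q": joint angles; "qvel": joint speeds; "joint_efforts": joint torques, N m; "position": TCP position; "tool_rot": TCP orientation; "contact_force": force on the tool from outside, world axes, zero at the start; "torque": the same for the moment, N m; "grip_width": finger opening in m.
Only numpy, scipy, OpenCV 4.12 (cv2) and the standard library are available. Lean on these libraries where they do the work, as an engineer would, in place of code of your own. Each camera call takes 0.05 s, during which the arm holds its last target.

### The job

One of the three wooden pegs of the key board stands proud: press it straight down until it is fully home, with no more than 30 N. Then prove the fit: pull it straight up with slowly rising force to about 10 N, hold that pull for half a second (never more than 14 N, for at 15 N the peg pulls out), ease off and let go with the peg still fully home. Leave the other pegs and everything else where they are.

Things in the scene. Friction and masses are not known exactly. Their poses are not given: they have to be found in the camera images.
- board: key board: dark wooden frame 140 x 410 mm, 26 mm high, round a thin white-faced plywood panel whose top face is 16 mm above the table; fixed to the table by a wooden block with a steel tongue at each end. Origin: centre of its underside on the table; x across its width, y along its length, z up. The three pegs stand in a row along its y axis at -110, 0 and +110 mm, in no fixed order; each goes through a wooden rosette 36 mm across whose top is 20 mm above the table
- peg_loose_head (a point): centre of the head of the peg that stands proud. All pegs are turned light wood alike: upright cylindrical head 26 mm across and 23 mm high (its top is 13 mm above this point), on a 15 mm neck with a foot flange 24 mm across, 12 mm shank below. Head centre is 40 mm above the rosette (60 mm above the table) when the flange is home on it, and higher by peg_loose
- peg_loose (a joint): how far the proud peg stands out of its hole (m): 0 = fully home, 0.008 to 0.014 at the start, 0.025 at most. It is a tight press fit: it slides, slowly or fast, only under 15 N or more along its axis, down or up, and stays where it is left; at 0 it stops hard on the rosette
- panel_give (a joint): how far the thin springy panel is bowed at the proud peg (m), positive up, 0 unloaded: it is stiff, 16 N on the peg bows it by 1 mm (10 N of pull by 0.6 mm), so the readings of this value are too coarse to judge the pull; the force on the robot tells it
- peg_b (a joint): how far one of the two other pegs stands out of its hole (m), 0 = home, as at the start; same fit
- peg_c (a joint): the same for the other one of the two
- peg_b_head (a point): centre of the head of peg b, 60 mm above the table
- peg_c_head (a point): centre of the head of peg c, 60 mm above the table
- wood_ring: turned wooden ring, 34 mm across, 8 mm high, lying on the panel between two pegs; origin at the middle of its underside; a bystander
- tape: roll of white tape lying flat, 92 mm across, 20 mm high; origin at the middle of its underside; a bystander
- egg: white egg ornament, 42 mm across, 45 mm tall, standing on its flat end; origin at the middle of its underside; a bystander
- glue: white glue bottle, 40 mm across, 110 mm tall; origin at the middle of its underside; a bystander
- gouge: carving gouge with wooden handle, 190 mm long, lying; origin at the middle of its underside; a bystander
- sanding: cork sanding block 45 x 80 x 28 mm; origin at the middle of its underside; a bystander

How it is judged:
On the way, in this order (a step that is already met when the one before it is completed fails the run):
1. the proud peg is pressed fully home (value of joint peg_loose below 0.0012 m), for 0.2 s.
2. the seated peg is pulled upward with 7.5 to 14 N for 0.3 s and stays home (value of joint panel_give above 0.00046875 m and value of joint peg_loose below 0.0015 m), for 0.3 s.
At the end, for the whole second after the job is handed in: The proud peg is fully home (within 1.5 mm) and no longer pulled or pressed (panel within 0.15 mm of flat), the two other pegs are home within 1.5 mm, and every bystander is at rest within 20 mm of where it was (value of joint each of peg_loose, peg_b, peg_c below 0.0015 m and value of joint panel_give between -0.00015 and 0.00015 m and linear speed of each of wood_ring, tape, egg, glue, gouge, sanding below 0.02 m/s and distance of each of wood_ring, tape, egg, glue, gouge, sanding from where it was at the start of the episode below 0.02 m); the robot touches nothing.
It fails at once if the peg is pulled with more than 14 N (value of joint panel_give above 0.000875 m).
It fails at once if the peg is pressed with more than 30 N (value of joint panel_give below -0.001875 m).
It fails at once if another peg is drawn out by more than 2 mm (value of joint any of peg_b, peg_c above 0.002 m).
It fails at once if a bystander is moved by more than 20 mm (distance of any of wood_ring, tape, egg, glue, gouge, sanding from where it was at the start of the episode above 0.02 m).
It also fails if it takes over 40 s, if anything falls off the work surface, if the arm or the gripper's body presses on something with over 40 N, if the wrist force passes 120 N, or if a joint passes its speed limit or range.

## Working session

There is one attempt and no reset: what is moved stays moved. The work goes in short steps, Python scripts to look and compute and a tool call to move; the robot and the scene stay as the last step left them, time stands still between calls to the robot, and variables do not carry over. Pictures are saved under pics/ and viewed, and the job is handed in when it is done.

Besides the shell and the picture viewer there is one more tool, called after "Call:" in YAML: its name, and indented under it one key for each argument. carry_out: Moves the arm, as the interface text tells. Its arguments: {"type":"object","properties":{"travel":{"type":"array"},"dr":{"type":"array"},"jaw":{"type":"array"},"grip_force":{"type":"number"}},"required":["travel","dr","jaw"]}

```bash
mkdir -p pics; ls
python3 - <<'E'
from cell import *
import cv2,numpy as np
print(observe())
for n in ("top","side"):
    p,d=camera(n); cv2.imwrite(f"pics/{n}0.png",p[:,:,::-1]); np.save(f"{n}0.npy",d); np.save(f"{n}0p.npy",p)
    print(n,camera_info(n))
E
```

```text
pics
{'t': 0.0, 'q': array([-9.58912810e-01,  3.59370349e-01,  1.10586052e-02, -3.76938376e-04,
       -1.22410997e+00, -2.88100161e-01]), 'qvel': array([ 0.00323763,  0.00035684,  0.00148835, -0.00044026, -0.00095817,
        0.00087686]), 'joint_efforts': array([-5.17109293e-04, -5.83321667e+01,  2.93436313e+01,  6.93678305e+00,
       -5.72691832e-03,  1.26868883e-05]), 'position': array([ 0.21458   , -0.63946608,  0.23036945]), 'tool_rot': array([ 5.06117327e-01, -3.10016232e+00, -2.54082195e-03]), 'contact_force': array([-0.96822014,  0.11276168,  0.46992483]), 'torque': array([ 0.01163439,  0.00390285, -0.01444717]), 'grip_width': 0.08533171778102554}
top {'fx': 363.40953844765255, 'fy': 363.40953844765255, 'cx': 321.1237787361644, 'cy': 206.53764760400176, 'extrinsics': array([[ 0.05955002, -0.99822167,  0.00269896, -0.00742244],
       [ 0.97750056,  0.05886153,  0.20255362, -0.60346621],
       [-0.20235228, -0.00942384,  0.97926745, -0.60074295],
       [ 0.        ,  0.        ,  0.        ,  1.        ]])}
side {'fx': 436.3023100197914, 'fy': 436.3023100197914, 'cx': 318.58937265603436, 'cy': 194.82428097658223, 'extrinsics': array([[ 0.84516109, -0.534227  , -0.01744251, -0.4858439 ],
       [ 0.31307433,  0.46831518,  0.82623565, -0.22910921],
       [-0.4332288 , -0.70376303,  0.56305453, -0.5961625 ],
       [ 0.        ,  0.        ,  0.        ,  1.        ]])}
```

View pics/top0.png

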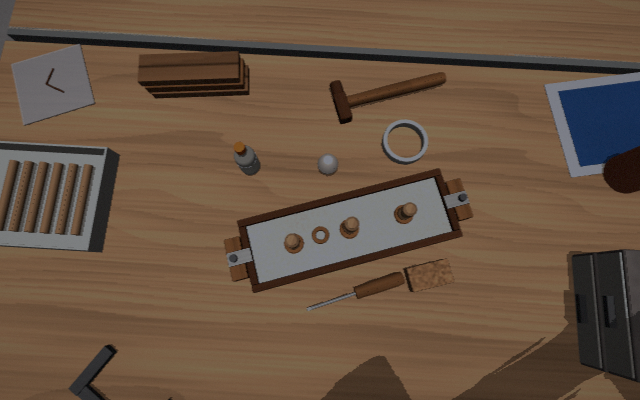

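View pics/side0.png

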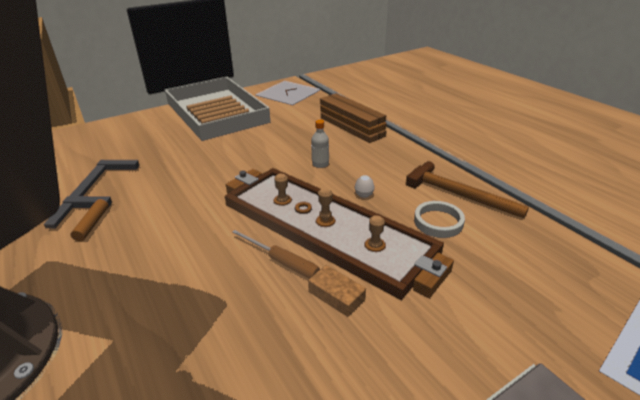

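The top view shows the pegs at about (292,240), (351,225) and (409,210), with the ring at (320,235), the egg at (328,164) and the glue bottle at (245,157). In the side view the pegs are at (282,185), (325,205) and (376,232). Next I measure head heights from the depth images.

```bash
cat > h.py <<'E'
from cell import *
import cv2,numpy as np
def cloud(n,d):
    c=camera_info(n); v,u=np.mgrid[0:400,0:640]
    P=np.stack([(u-c['cx'])/c['fx']*d,-(v-c['cy'])/c['fy']*d,-d],-1)
    E=c['extrinsics']; W=(P-E[:3,3])@E[:3,:3]
    W[d<=0]=np.nan; return W
E
python3 - <<'E'
from h import *
for n,cs in (("top",[(292,240),(351,224),(409,209)]),("side",[(282,185),(325,203),(376,230)])):
    d=np.load(n+"0.npy"); W=cloud(n,d)
    for u,v in cs:
        S=W[v-30:v+30,u-22:u+22].reshape(-1,3); S=S[~np.isnan(S[:,0])]
        z=S[:,2]; hd=S[(z>0.05)&(z<0.11)]
        top=np.percentile(hd[:,2],95) if len(hd) else 0
        t=hd[hd[:,2]>np.percentile(hd[:,2],60)-0.003]
        q=S[(z>0.012)&(z<0.019)]
        T=hd[hd[:,2]>top-0.005]
        print(n,(u,v),len(hd),"top",top.round(4),np.sort(hd[:,2])[-8:].round(4),"mid",((T.max(0)+T.min(0))/2).round(4),"ext",(T.max(0)-T.min(0)).round(4),"panel",np.median(S[(z<0.03)&(z>.005)][:,2]).round(4))
    for nm,(u,v) in dict(table=(200,300)).items(): print(W[v,u])
E
python3 -c "
import cv2
a=cv2.imread('pics/side0.png')[150:290,230:450];cv2.imwrite('pics/s0c.png',cv2.resize(a,None,fx=3.6,fy=3.6,interpolation=2))"
```

```text
top (292, 240) 179 top 0.0734 [0.0735 0.0736 0.0738 0.0739 0.0741 0.0742 0.0742 0.0744] mid [0.538  0.0764 0.0714] ext [0.025  0.025  0.0059] panel 0.0151
top (351, 224) 183 top 0.0846 [0.0847 0.0848 0.0848 0.0849 0.0849 0.0853 0.0857 0.086 ] mid [ 0.5721 -0.0273  0.0828] ext [0.0234 0.0245 0.0063] panel 0.0151
top (409, 209) 191 top 0.0732 [0.0735 0.0737 0.0737 0.0738 0.0739 0.0742 0.0743 0.0745] mid [ 0.6072 -0.1322  0.0714] ext [0.0241 0.024  0.0062] panel 0.0152
[4.21360563e-01 2.47473707e-01 1.79105015e-04]
side (282, 185) 190 top 0.0752 [0.0753 0.0753 0.0755 0.0755 0.0755 0.0756 0.0757 0.0758] mid [0.5367 0.0749 0.073 ] ext [0.0239 0.0224 0.0055] panel 0.0183
side (325, 203) 259 top 0.0862 [0.0865 0.0865 0.0869 0.0869 0.0869 0.0869 0.0871 0.0873] mid [ 0.572  -0.0284  0.0843] ext [0.0225 0.0233 0.006 ] panel 0.018
side (376, 230) 245 top 0.0748 [0.075  0.0751 0.0751 0.0752 0.0753 0.0756 0.0758 0.0759] mid [ 0.6061 -0.1331  0.0729] ext [0.024  0.0224 0.0061] panel 0.0178
[ 0.3110683  -0.07167274  0.00180768]
```

View pics/s0c.png

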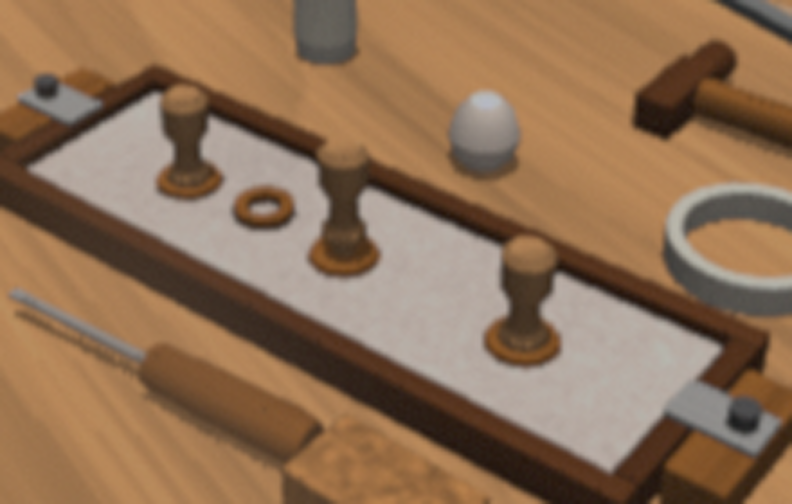

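The middle peg is the proud one, by about 11 mm, and its head is at (0.572, -0.028). This agrees with the midpoint of its neighbours, (0.5726, -0.0279), which are 220 mm apart as they should be. The tool's y axis already lies along the row, so I move over now.

Call:
carry_out:
  travel:
    - [-3.1,2.7,0]
    - [-3.1,2.7,0]
    - [-3.1,2.7,0]
    - [-3.1,2.7,0]
    - [-3.1,2.7,0]
  dr:
    - [0,0,0]
    - [0,0,0]
    - [0,0,0]
    - [0,0,0]
    - [0,0,0]
  jaw: [8.5,8.5,8.5,8.5,8.5]
  grip_force: 60

```text
t: 0.52
position: [0.3162, -0.462, 0.2249]
tool_rot: [0.488, -3.098, -0.012]
contact_force: [1.9, -0.2, -0.3]
grip_width: 0.0849
```

Call:
carry_out:
  travel:
    - [-3.1,2.7,0]
    - [-3.1,2.7,0]
    - [-3.1,2.7,0]
    - [-3.1,2.7,0]
    - [-3.1,2.7,0]
  dr:
    - [0,0,0]
    - [0,0,0]
    - [0,0,0]
    - [0,0,0]
    - [0,0,0]
  jaw: [8.5,8.5,8.5,8.5,8.5]

```text
t: 0.93
position: [0.4208, -0.2816, 0.2243]
tool_rot: [0.485, -3.097, -0.015]
contact_force: [2.3, 0.1, -0.5]
grip_width: 0.0847
```

```bash
cat >> h.py <<'E'
from scipy.spatial.transform import Rotation as R
def rel(T=(0.572,-0.0278,0.2)):
    o=observe(); M=R.from_rotvec(o['tool_rot']).as_matrix()
    print('t',round(o['t'],2),'pos',o['position'].round(4),'F',o['contact_force'].round(2),'tq',o['torque'].round(2),'w',round(o['grip_width'],4),'qv',np.abs(o['qvel']).max().round(3))
    print('tool cm to target',(M.T@(np.array(T)-o['position'])*100).round(2),'\n',M.round(3).tolist()); return o
E
python3 -c "from h import *;o=rel();print(o['q'])"
```

```text
t 0.93 pos [ 0.4208 -0.2816  0.2243] F [ 2.31  0.11 -0.48] tq [-0.09 -0.18  0.  ] w 0.0847 qv 1.01
tool cm to target [-22.17  19.51   2.51] 
 [[-0.952, -0.306, -0.008], [-0.306, 0.952, 0.008], [0.005, 0.01, -1.0]]
[-0.20616795  0.09157521 -0.35230009 -0.00692396 -1.13651481 -1.05074617]
```

Call:
carry_out:
  travel:
    - [-3.1,2.7,0.5]
    - [-3.1,2.7,0.8]
    - [-3.1,2.7,0.8]
    - [-3.1,2.7,0.8]
    - [-3.1,2.7,0.8]
  dr:
    - [0,0,0]
    - [0,0,0]
    - [0,0,0]
    - [0,0,0]
    - [0,0,0]
  jaw: [6,6,6,6,6]

```text
t: 1.35
position: [0.5249, -0.1041, 0.1907]
tool_rot: [0.488, -3.101, -0.013]
contact_force: [1.3, -1.2, -0.3]
grip_width: 0.0605
```

Call:
carry_out:
  travel:
    - [-3.0,2.6,0.8]
    - [-2,1.8,0.8]
    - [0,0,0.5]
    - [0,0,0]
    - [0,0,0]
  dr:
    - [0,0,0]
    - [0,0,0]
    - [0,0,0]
    - [0,0,0]
    - [0,0,0]
  jaw: [6,6,6,6,6]

```text
t: 1.77
position: [0.5614, -0.0369, 0.1658]
tool_rot: [0.5, -3.095, -0.013]
contact_force: [0.3, -0.4, -0.1]
grip_width: 0.0599
```

```bash
python3 -c "
from h import *;o=rel((0.572,-0.0278,0.12));print(o['q'])
M=R.from_rotvec(o['tool_rot']).as_matrix()
# desired
y=np.array([-.0692,.2088,0]);y/=np.linalg.norm(y);z=np.array([0,0,-1.]);D=np.stack([np.cross(y,z),y,z],1)
print('dr',R.from_matrix(M.T@D).as_rotvec().round(4))"
```

```text
t 1.77 pos [ 0.5614 -0.0369  0.1658] F [ 0.29 -0.45 -0.09] tq [-0.07 -0.03 -0.05] w 0.0599 qv 0.013
tool cm to target [-1.32  0.49  4.57] 
 [[-0.949, -0.315, -0.008], [-0.315, 0.949, 0.007], [0.005, 0.01, -1.0]]
[ 0.27563341  0.23272502 -0.31992232 -0.010913   -1.02379689 -1.52064271]
dr [ 0.0096 -0.0052  0.0001]
```

Call:
carry_out:
  travel:
    - [-0.7,0.25,1.5]
    - [-0.6,0.25,1.5]
    - [0,0,1.0]
    - [0,0,0.5]
    - [0,0,0]
  dr:
    - [0.01,-0.005,0]
    - [0,0,0]
    - [0,0,0]
    - [0,0,0]
    - [0,0,0]
  jaw: [6,6,6,6,6]

```text
t: 2.18
position: [0.5712, -0.0318, 0.1213]
tool_rot: [-0.494, 3.1, -0.001]
contact_force: [-0.6, 0.8, 0.4]
grip_width: 0.0601
```

```bash
python3 -c "
from h import *
p,d=camera('side');cv2.imwrite('pics/s1.png',cv2.resize(p[90:300,180:460,::-1],None,fx=2.8,fy=2.8))
o=rel((0.572,-0.0278,0.051))"
```

```text
t 2.23 pos [ 0.5713 -0.0318  0.1218] F [ 0.12 -1.07  0.59] tq [-0.05  0.   -0.01] w 0.0599 qv 0.015
tool cm to target [-0.17  0.37  7.08] 
 [[-0.95, -0.311, 0.003], [-0.311, 0.951, -0.001], [-0.002, -0.001, -1.0]]
```

View pics/s1.png

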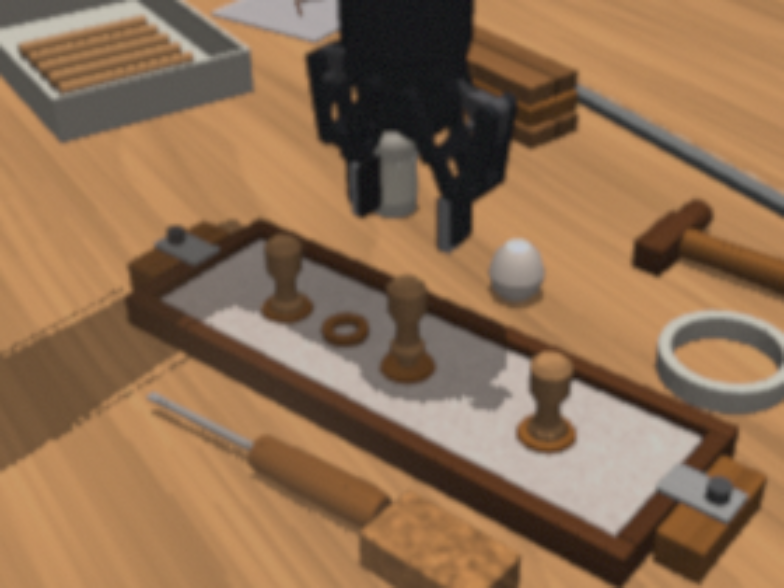

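The gripper hangs centred over the middle peg at crop (405,300), with the fingertips well above everything. I correct the lateral offset and descend.

Call:
carry_out:
  travel:
    - [-0.2,0.4,1]
    - [-0.1,0.2,1.5]
    - [0,0,1.5]
    - [0,0,1]
    - [0,0,0.2]
  dr:
    - [0,0,0]
    - [0,0,0]
    - [0,0,0]
    - [0,0,0]
    - [0,0,0]
  jaw: [6,6,6,6,6]

```text
t: 2.65
position: [0.5746, -0.0257, 0.071]
tool_rot: [-0.489, 3.093, -0.001]
contact_force: [0.3, 0.2, -0.5]
grip_width: 0.0601
```

```bash
python3 -c "
from h import *
o=rel((0.572,-0.0278,0.051))"
```

```text
t 2.65 pos [ 0.5746 -0.0257  0.071 ] F [ 0.27  0.2  -0.5 ] tq [ 0.01  0.1  -0.02] w 0.0601 qv 0.045
tool cm to target [ 0.33 -0.11  1.99] 
 [[-0.951, -0.308, 0.01], [-0.308, 0.951, 0.001], [-0.01, -0.002, -1.0]]
```

Call:
carry_out:
  travel:
    - [0.3,-0.1,0.8]
    - [0,0,0.7]
    - [0,0,0.3]
    - [0,0,0]
  dr:
    - [0,0.01,0]
    - [0,0,0]
    - [0,0,0]
    - [0,0,0]
  jaw: [6,6,6,6]

```text
t: 2.98
position: [0.5722, -0.0279, 0.0517]
tool_rot: [-0.49, 3.103, -0.004]
contact_force: [-0.4, 0.4, -0.4]
grip_width: 0.0602
```

```bash
python3 -c "
from h import *
o=rel((0.572,-0.0278,0.051))"
```

```text
t 2.98 pos [ 0.5722 -0.0279  0.0517] F [-0.38  0.35 -0.39] tq [0.04 0.06 0.04] w 0.0602 qv 0.002
tool cm to target [0.02 0.01 0.07] 
 [[-0.951, -0.308, 0.0], [-0.308, 0.951, -0.002], [0.0, -0.002, -1.0]]
```

Call:
carry_out:
  travel:
    - [0,0,0]
    - [0,0,0]
    - [0,0,0]
    - [0,0,0]
    - [0,0,0]
  dr:
    - [0,0,0]
    - [0,0,0]
    - [0,0,0]
    - [0,0,0]
    - [0,0,0]
  jaw: [4,3,2.7,2.3,2.0]
  grip_force: 50

```text
t: 3.4
position: [0.5725, -0.0272, 0.0528]
tool_rot: [-0.49, 3.102, -0.002]
contact_force: [0.8, -0.4, -2.7]
grip_width: 0.0246
```

Call:
carry_out:
  travel:
    - [0,0,0]
    - [0,0,0]
    - [0,0,0]
  dr:
    - [0,0,0]
    - [0,0,0]
    - [0,0,0]
  jaw: [2.0,2.0,2.0]

```text
t: 3.65
position: [0.5724, -0.0272, 0.0528]
tool_rot: [-0.49, 3.102, -0.002]
contact_force: [-0.2, 0.8, -2.5]
grip_width: 0.0245
```

```bash
python3 -c "
from h import *
o=rel((0.572,-0.0278,0.051))"
```

```text
t 3.65 pos [ 0.5724 -0.0272  0.0528] F [-0.23  0.82 -2.49] tq [ 0.19 -0.04 -0.01] w 0.0245 qv 0.002
tool cm to target [ 0.06 -0.04  0.18] 
 [[-0.951, -0.308, 0.002], [-0.308, 0.951, -0.001], [-0.001, -0.002, -1.0]]
```

Gripped at a width of 24.5 mm. Now I press in small steps.

Call:
carry_out:
  travel:
    - [0,0,0.1]
    - [0,0,0.1]
  dr:
    - [0,0,0]
    - [0,0,0]
  jaw: [2.0,2.0]

```text
t: 3.82
position: [0.5728, -0.0272, 0.0519]
tool_rot: [-0.491, 3.101, -0.003]
contact_force: [-5.2, 2.6, 11.9]
grip_width: 0.0246
```

Call:
carry_out:
  travel:
    - [0,0,0.1]
    - [0,0,0.1]
  dr:
    - [0,0,0]
    - [0,0,0]
  jaw: [2.0,2.0]

```text
t: 3.98
position: [0.5728, -0.0272, 0.0519]
tool_rot: [-0.492, 3.1, -0.003]
contact_force: [-5.4, 2.1, 10.1]
grip_width: 0.0248
```

Call:
carry_out:
  travel:
    - [0,0,0.15]
    - [0,0,0.17]
  dr:
    - [0,0,0]
    - [0,0,0]
  jaw: [2.0,2.0]

```text
t: 4.15
position: [0.5729, -0.0272, 0.0514]
tool_rot: [-0.493, 3.099, -0.004]
contact_force: [-6.1, 3.1, 15.2]
grip_width: 0.0244
```

Call:
carry_out:
  travel:
    - [0,0,0.18]
    - [0,0,0.18]
  dr:
    - [0,0,0]
    - [0,0,0]
  jaw: [2.0,2.0]

```text
t: 4.32
position: [0.5729, -0.0272, 0.0509]
tool_rot: [-0.494, 3.098, -0.005]
contact_force: [-7.1, 2.5, 14.9]
grip_width: 0.0246
```

Call:
carry_out:
  travel:
    - [0,0,0.25]
    - [0,0,0.25]
  dr:
    - [0,0,0]
    - [0,0,0]
  jaw: [2.0,2.0]

```text
t: 4.48
position: [0.5729, -0.0272, 0.0491]
tool_rot: [-0.495, 3.096, -0.005]
contact_force: [-6.9, 2.5, 14.7]
grip_width: 0.0247
```

```bash
python3 -c "
from h import *
o=rel((0.572,-0.0278,0.041))"
```

```text
t 4.48 pos [ 0.5729 -0.0272  0.0491] F [-6.89  2.52 14.74] tq [ 0.79  2.43 -0.1 ] w 0.0247 qv 0.033
tool cm to target [ 0.11 -0.03  0.81] 
 [[-0.95, -0.312, 0.006], [-0.312, 0.95, -0.002], [-0.005, -0.004, -1.0]]
```

Call:
carry_out:
  travel:
    - [0.03,0,0.25]
    - [0.03,0,0.25]
    - [0.03,0,0.25]
  dr:
    - [0,0.003,0]
    - [0,0.003,0]
    - [0,0.003,0]
  jaw: [2.0,2.0,2.0]

```text
t: 4.73
position: [0.5728, -0.0272, 0.0466]
tool_rot: [-0.498, 3.101, -0.008]
contact_force: [-6.3, 2.4, 14.8]
grip_width: 0.0245
```

Call:
carry_out:
  travel:
    - [0,0,0.25]
    - [0,0,0.25]
  dr:
    - [0,0,0]
    - [0,0,0]
  jaw: [2.0,2.0]

```text
t: 4.9
position: [0.5728, -0.0271, 0.0447]
tool_rot: [-0.499, 3.1, -0.009]
contact_force: [-6.3, 2.5, 14.0]
grip_width: 0.025
```

```bash
python3 -c "
from h import *
o=rel((0.572,-0.0278,0.041))"
```

```text
t 4.9 pos [ 0.5728 -0.0271  0.0447] F [-6.27  2.47 13.98] tq [ 0.86  2.54 -0.13] w 0.025 qv 0.034
tool cm to target [ 0.1  -0.04  0.37] 
 [[-0.949, -0.314, 0.002], [-0.314, 0.949, -0.005], [-0.001, -0.006, -1.0]]
```

Call:
carry_out:
  travel:
    - [0,0,0.23]
    - [0,0,0.23]
  dr:
    - [0,0,0]
    - [0,0,0]
  jaw: [2.0,2.0]

```text
t: 5.07
position: [0.5728, -0.0271, 0.0432]
tool_rot: [-0.5, 3.099, -0.009]
contact_force: [-5.9, 2.8, 15.3]
grip_width: 0.0246
```

Call:
carry_out:
  travel:
    - [0,0,0.2]
    - [0,0,0.2]
  dr:
    - [0,0,0]
    - [0,0,0]
  jaw: [2.0,2.0]

```text
t: 5.23
position: [0.5728, -0.0271, 0.0422]
tool_rot: [-0.5, 3.098, -0.01]
contact_force: [-6.8, 2.4, 14.4]
grip_width: 0.025
```

```bash
python3 -c "
from h import *
p,d=camera('side');cv2.imwrite('pics/s2.png',cv2.resize(p[120:280,220:430,::-1],None,fx=3.7,fy=3.7,interpolation=2))
o=rel((0.572,-0.0278,0.041))"
```

```text
t 5.28 pos [ 0.5728 -0.0272  0.0422] F [-5.74  2.29 14.3 ] tq [ 0.86  2.33 -0.16] w 0.0244 qv 0.005
tool cm to target [ 0.1  -0.03  0.12] 
 [[-0.949, -0.315, 0.005], [-0.315, 0.949, -0.006], [-0.003, -0.007, -1.0]]
```

View pics/s2.png

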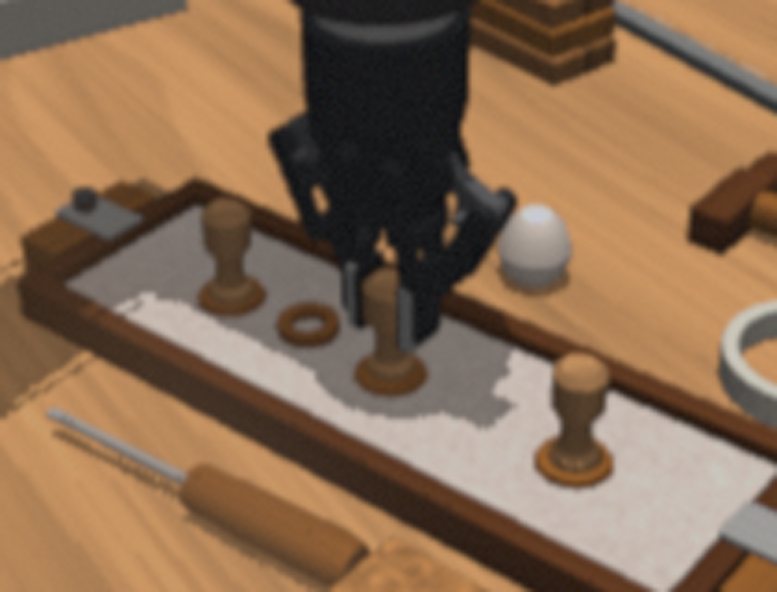

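The peg at crop (390,330) has gone down with the fingers and is nearly seated, and the other things are untouched. I keep pressing until the motion stops.

Call:
carry_out:
  travel:
    - [0,0,0.2]
    - [0,0,0.2]
  dr:
    - [0,0.002,0]
    - [0,0.002,0]
  jaw: [2.0,2.0]

```text
t: 5.45
position: [0.5728, -0.0271, 0.0413]
tool_rot: [-0.501, 3.1, -0.011]
contact_force: [-5.9, 1.7, 14.3]
grip_width: 0.0244
```

Call:
carry_out:
  travel:
    - [0,0,0.2]
    - [0,0,0.2]
  dr:
    - [0,0,0]
    - [0,0,0]
  jaw: [2.0,2.0]

```text
t: 5.62
position: [0.5728, -0.0272, 0.0404]
tool_rot: [-0.502, 3.099, -0.012]
contact_force: [-6.6, 2.3, 14.4]
grip_width: 0.0247
```

Call:
carry_out:
  travel:
    - [0,0,0.2]
    - [0,0,0.2]
  dr:
    - [0,0,0]
    - [0,0,0]
  jaw: [2.0,2.0]

```text
t: 5.78
position: [0.5729, -0.0271, 0.0399]
tool_rot: [-0.503, 3.097, -0.012]
contact_force: [-9.1, 2.7, 20.0]
grip_width: 0.0243
```

Call:
carry_out:
  travel:
    - [0,0,0.2]
    - [0,0,0.2]
    - [0,0,0.2]
  dr:
    - [0,0,0]
    - [0,0,0]
    - [0,0,0]
  jaw: [2.0,2.0,2.0]

```text
t: 6.03
position: [0.5729, -0.0271, 0.0399]
tool_rot: [-0.504, 3.095, -0.013]
contact_force: [-8.6, 2.1, 19.3]
grip_width: 0.0243
```

```bash
python3 -c "
from h import *
p,d=camera('side');W=cloud('side',d)
T,D=camera('top');V=cloud('top',D)
cv2.imwrite('pics/s3.png',cv2.resize(p[120:280,220:430,::-1],None,fx=3.7,fy=3.7,interpolation=2))
o=rel((0.572,-0.0278,0.041))
for X in (W,V):
  S=X.reshape(-1,3);S=S[np.linalg.norm(S[:,:2]-[.572,-.028],axis=1)<.011];print(np.sort(S[:,2][(S[:,2]<.09)])[-10:].round(4))
"
```

```text
t 6.13 pos [ 0.5729 -0.0271  0.0399] F [-9.16  2.58 19.23] tq [ 1.05  3.12 -0.12] w 0.0241 qv 0.002
tool cm to target [ 0.1  -0.04 -0.11] 
 [[-0.948, -0.317, 0.007], [-0.317, 0.948, -0.007], [-0.004, -0.009, -1.0]]
[0.0737 0.0737 0.0738 0.0738 0.0739 0.0739 0.074  0.0741 0.0742 0.0749]
[]
```

View pics/s3.png

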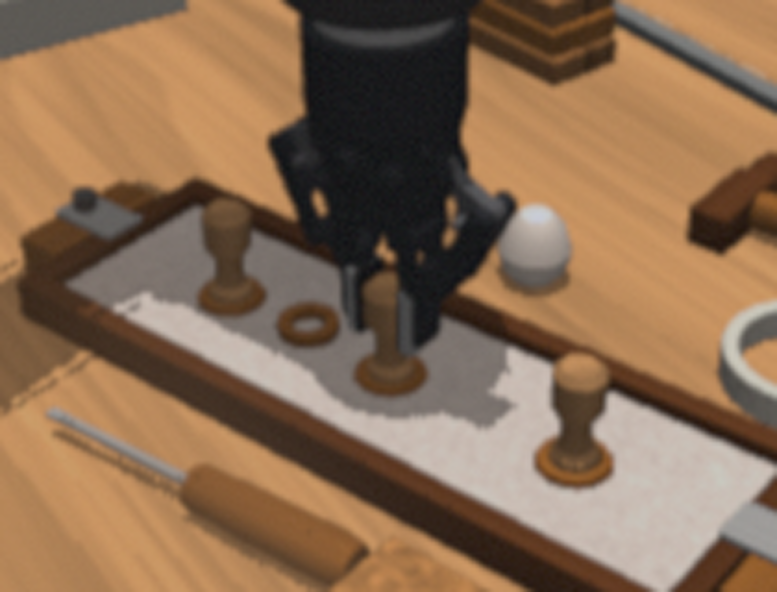

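Seated: at 20 N the motion has stopped, and the head top at 0.0737 fits home minus the panel bow. Now I ease off.

Call:
carry_out:
  travel:
    - [0,0,0.12]
    - [0,0,0.05]
    - [0,0,0]
  dr:
    - [0,0.002,0]
    - [0,0.002,0]
    - [0,0,0]
  jaw: [2.0,2.0,2.0]

```text
t: 6.38
position: [0.5724, -0.0272, 0.0415]
tool_rot: [-0.504, 3.098, -0.014]
contact_force: [0.2, -0.5, -3.4]
grip_width: 0.0244
```

```bash
python3 -c "
from h import *
o=rel((0.572,-0.0278,0.041))"
```

```text
t 6.38 pos [ 0.5724 -0.0272  0.0415] F [ 0.16 -0.49 -3.42] tq [ 0.09 -0.05 -0.13] w 0.0244 qv 0.012
tool cm to target [ 0.06 -0.05  0.05] 
 [[-0.948, -0.317, 0.004], [-0.317, 0.948, -0.008], [-0.002, -0.009, -1.0]]
```

Call:
carry_out:
  travel:
    - [0,0,-0.01]
    - [0,0,-0.02]
  dr:
    - [0,0,0]
    - [0,0,0]
  jaw: [2.0,2.0]

```text
t: 6.55
position: [0.5724, -0.0272, 0.0415]
tool_rot: [-0.503, 3.098, -0.014]
contact_force: [1.1, -0.5, -2.6]
grip_width: 0.0244
```

Call:
carry_out:
  travel:
    - [0,0,-0.03]
    - [0,0,-0.03]
  dr:
    - [0,0,0]
    - [0,0,0]
  jaw: [2.0,2.0]

```text
t: 6.72
position: [0.5724, -0.0272, 0.0414]
tool_rot: [-0.502, 3.098, -0.014]
contact_force: [0.4, 1.1, -3.0]
grip_width: 0.025
```

Call:
carry_out:
  travel:
    - [0,0,-0.05]
    - [0,0,-0.05]
  dr:
    - [0,0,0]
    - [0,0,0]
  jaw: [2.0,2.0]

```text
t: 6.88
position: [0.5724, -0.0272, 0.0417]
tool_rot: [-0.502, 3.099, -0.014]
contact_force: [1.5, 0.9, -6.4]
grip_width: 0.0249
```

Call:
carry_out:
  travel:
    - [0,0,-0.07]
    - [0,0,-0.07]
  dr:
    - [0,0,0]
    - [0,0,0]
  jaw: [2.0,2.0]

```text
t: 7.05
position: [0.5723, -0.0272, 0.0421]
tool_rot: [-0.502, 3.1, -0.013]
contact_force: [4.6, -0.2, -12.6]
grip_width: 0.0241
```

```bash
python3 -c "
from h import *
o=rel((0.572,-0.0278,0.041))"
```

```text
t 7.05 pos [ 0.5723 -0.0272  0.0421] F [  4.63  -0.19 -12.58] tq [-0.08 -1.33 -0.17] w 0.0241 qv 0.009
tool cm to target [ 0.05 -0.05  0.11] 
 [[-0.949, -0.315, 0.003], [-0.315, 0.949, -0.008], [-0.0, -0.009, -1.0]]
```

Just above the aim (12.6 N), so I back off slightly and hold.

Call:
carry_out:
  travel:
    - [0,0,-0.05]
  dr:
    - [0,0,0]
  jaw: [2.0]

```text
t: 7.13
position: [0.5723, -0.0272, 0.0421]
tool_rot: [-0.501, 3.1, -0.013]
contact_force: [3.1, -0.3, -11.5]
grip_width: 0.0244
```

Call:
carry_out:
  travel:
    - [0,0,-0.055]
  dr:
    - [0,0,0]
  jaw: [2.0]

```text
t: 7.22
position: [0.5722, -0.0272, 0.0421]
tool_rot: [-0.501, 3.1, -0.013]
contact_force: [3.5, 0.1, -13.0]
grip_width: 0.0249
```

Call:
carry_out:
  travel:
    - [0,0,-0.03]
  dr:
    - [0,0,0]
  jaw: [2.0]

```text
t: 7.3
position: [0.5722, -0.0272, 0.0421]
tool_rot: [-0.501, 3.1, -0.013]
contact_force: [3.9, -0.1, -11.9]
grip_width: 0.0248
```

Call:
carry_out:
  travel:
    - [0,0,-0.035]
  dr:
    - [0,0,0]
  jaw: [2.0]

```text
t: 7.38
position: [0.5722, -0.0272, 0.0421]
tool_rot: [-0.501, 3.101, -0.013]
contact_force: [4.3, -0.5, -13.4]
grip_width: 0.0244
```

Call:
carry_out:
  travel:
    - [0,0,-0.005]
  dr:
    - [0,0,0]
  jaw: [2.0]

```text
t: 7.47
position: [0.5723, -0.0272, 0.0421]
tool_rot: [-0.501, 3.101, -0.013]
contact_force: [4.4, -0.1, -11.8]
grip_width: 0.0246
```

Call:
carry_out:
  travel:
    - [0,0,-0.01]
  dr:
    - [0,0,0]
  jaw: [2.0]

```text
t: 7.55
position: [0.5723, -0.0271, 0.0421]
tool_rot: [-0.501, 3.101, -0.013]
contact_force: [3.2, -0.4, -11.6]
grip_width: 0.0246
```

Call:
carry_out:
  travel:
    - [0,0,0.01]
    - [0,0,0.01]
  dr:
    - [0,0,0]
    - [0,0,0]
  jaw: [2.0,2.0]

```text
t: 7.72
position: [0.5723, -0.0272, 0.042]
tool_rot: [-0.501, 3.101, -0.013]
contact_force: [3.4, 0.2, -10.3]
grip_width: 0.0246
```

Call:
carry_out:
  travel:
    - [0,0,0]
    - [0,0,0]
    - [0,0,0]
  dr:
    - [0,0,0]
    - [0,0,0]
    - [0,0,0]
  jaw: [2.0,2.0,2.0]

```text
t: 7.97
position: [0.5723, -0.0271, 0.0421]
tool_rot: [-0.501, 3.101, -0.013]
contact_force: [4.4, -0.9, -12.3]
grip_width: 0.0246
```

The pull has held at 10–13 N for about 0.9 s. Now I ease off.

Call:
carry_out:
  travel:
    - [0,0,0.03]
    - [0,0,0.05]
  dr:
    - [0,0,0]
    - [0,0,0]
  jaw: [2.0,2.0]

```text
t: 8.13
position: [0.5724, -0.0272, 0.0417]
tool_rot: [-0.501, 3.1, -0.013]
contact_force: [1.3, 0.7, -6.1]
grip_width: 0.0243
```

Call:
carry_out:
  travel:
    - [0,0,0.05]
    - [0,0,0.05]
  dr:
    - [0,0,0]
    - [0,0,0]
  jaw: [2.0,2.0]

```text
t: 8.3
position: [0.5724, -0.0272, 0.0415]
tool_rot: [-0.502, 3.1, -0.013]
contact_force: [0.2, -0.1, -2.8]
grip_width: 0.0245
```

Call:
carry_out:
  travel:
    - [0,0,0.06]
    - [0,0,0.06]
  dr:
    - [0,0,0]
    - [0,0,0]
  jaw: [2.0,2.0]

```text
t: 8.47
position: [0.5725, -0.0271, 0.0413]
tool_rot: [-0.502, 3.099, -0.014]
contact_force: [-1.2, 0.6, -1.0]
grip_width: 0.0247
```

```bash
python3 -c "
from h import *
o=rel((0.572,-0.0278,0.041))"
```

```text
t 8.47 pos [ 0.5725 -0.0271  0.0413] F [-1.17  0.63 -0.95] tq [ 0.33  0.26 -0.16] w 0.0247 qv 0.008
tool cm to target [ 0.06 -0.05  0.03] 
 [[-0.949, -0.316, 0.003], [-0.316, 0.949, -0.008], [-0.001, -0.009, -1.0]]
```

Call:
carry_out:
  travel:
    - [0,0,0.05]
    - [0,0,0.03]
  dr:
    - [0,0,0]
    - [0,0,0]
  jaw: [2.0,2.3]
  grip_force: 20

```text
t: 8.63
position: [0.5725, -0.0271, 0.0413]
tool_rot: [-0.502, 3.099, -0.014]
contact_force: [-1.2, 0.2, -1.1]
grip_width: 0.0245
```

Call:
carry_out:
  travel:
    - [0,0,0]
    - [0,0,0]
    - [0,0,0]
    - [0,0,0]
    - [0,0,0]
  dr:
    - [0,0,0]
    - [0,0,0]
    - [0,0,0]
    - [0,0,0]
    - [0,0,0]
  jaw: [3.0,4.0,5.0,6.0,6.0]

```text
t: 9.05
position: [0.5736, -0.0273, 0.0425]
tool_rot: [-0.504, 3.096, -0.015]
contact_force: [-0.8, 1.0, -0.6]
grip_width: 0.0601
```

```bash
python3 -c "
from h import *
o=rel((0.572,-0.0278,0.041))"
```

```text
t 9.05 pos [ 0.5736 -0.0273  0.0425] F [-0.77  1.04 -0.56] tq [0.01 0.04 0.02] w 0.0601 qv 0.002
tool cm to target [0.17 0.   0.15] 
 [[-0.948, -0.317, 0.006], [-0.317, 0.948, -0.009], [-0.003, -0.01, -1.0]]
```

Released. I retreat straight up.

Call:
carry_out:
  travel:
    - [0,0,-0.8]
    - [0,0,-1.5]
    - [0,0,-2.5]
    - [0,0,-3]
    - [0,0,-3]
  dr:
    - [0,0,0]
    - [0,0,0]
    - [0,0,0]
    - [0,0,0]
    - [0,0,0]
  jaw: [6,6,6,6,6]

```text
t: 9.47
position: [0.5684, -0.0275, 0.1489]
tool_rot: [0.502, -3.091, 0.016]
contact_force: [0.8, -0.3, 0.2]
grip_width: 0.06
```

Call:
carry_out:
  travel:
    - [2,-1,-2]
    - [3,-1,0]
    - [3,-1,0]
    - [2,-1,0]
    - [0,0,0]
  dr:
    - [0,0,0]
    - [0,0,0]
    - [0,0,0]
    - [0,0,0]
    - [0,0,0]
  jaw: [6,6,6,6,6]

```text
t: 9.88
position: [0.4886, -0.098, 0.1824]
tool_rot: [-0.509, 3.093, -0.018]
contact_force: [-0.6, 0.2, -0.2]
grip_width: 0.0596
```

Run:
```python
from h import *
p,d=camera('side');W=cloud('side',d)
cv2.imwrite('pics/s4.png',cv2.resize(p[90:300,180:460,::-1],None,fx=2.8,fy=2.8))
W0=cloud('side',np.load('side0.npy'))
o=rel()
for nm,c in dict(b=(.538,.0755),loose=(.572,-.028),c=(.6067,-.1327)).items():
  for X in (W0,W):
    S=X.reshape(-1,3);S=S[np.linalg.norm(S[:,:2]-c,axis=1)<.012];z=S[:,2][(S[:,2]<.1)&(S[:,2]>.06)];print(nm,len(z),np.percentile(z,90).round(4) if len(z) else None)
```

```text
t 9.93 pos [ 0.49   -0.0974  0.1828] F [-0.29  0.48  0.64] tq [ 0.04  0.02 -0.  ] w 0.0597 qv 0.037
tool cm to target [-10.     3.94  -1.72] 
 [[-0.947, -0.32, 0.01], [-0.32, 0.947, -0.011], [-0.006, -0.013, -1.0]]
b 116 0.0751
b 119 0.0751
loose 170 0.0861
loose 132 0.0749
c 163 0.0747
c 161 0.0747
```

View pics/s4.png

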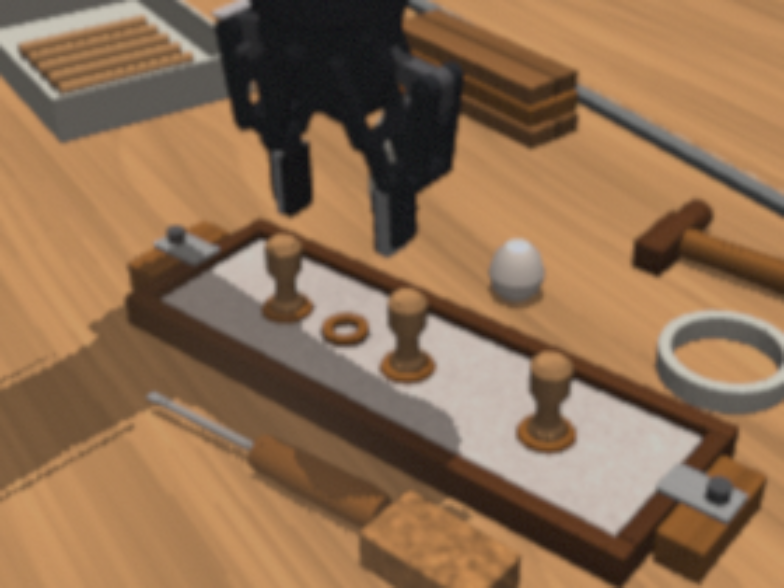

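All three heads are now level: the middle one's top is at 0.0749, between its neighbours at 0.0751 and 0.0747. Everything visible is where it was and the gripper is clear at crop (340,150), so I hand in.

```bash
python3 -c "
from cell import *
print(hand_in())"
```

```text
the job is handed in; nothing more can be done
None
```

I pressed the proud middle peg (about 11 mm out) fully home, pulled it to prove the fit, and let go with it still home. The job was handed in at about 10 s of robot time and no verdict was reported.

- **Press:** the peg slid at about 15 N. It stopped hard when the force rose to about 20 N, the highest pressing reading.
- **Pull:** it stayed in the 10 to 13.4 N band for about 0.9 s, under the 14 N limit. That is above the 10 N aimed for: the force jumped to 12.6 N on one step and was slow to come down. Sensor noise is about 0.7 N, so the margin at the peak was thin.
- **Release:** I eased the pull to about 1 N before opening the fingers, then moved up and clear.

**Last checks:**
- **Pegs:** in the side camera's depth image all three heads are level, with tops at 74.9 mm against 75.1 and 74.7 mm for the neighbours, whose heights are unchanged.
- **Bystanders:** those in the final side picture look where they were, judged by eye. The glue bottle was hidden behind the gripper in that picture. I took no final top view, but the gripper never went near the bottle.
- **Robot force:** about zero after release.

No check failed.

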